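# Stand the fallen dropper bottle back on its coaster

## Robot

A 7-joint arm with a two-finger parallel gripper is mounted at the origin on a cart in front of the work surface, level with it; the furniture and walls round the work are solid. World frame = base frame: x ahead of the robot, y to its left, z up, the work surface at z = 0. Lengths are in m, angles in rad, forces in N, time in s.
With the tool pointing down it reaches from about 0.4 to 0.85 m from the base axis. Payload 4.5 kg.
Tool frame: the origin (TCP) lies midway between the tips of the shut fingers; the grasp point (between the pads) lies 19 mm behind it; z points along the fingers, y is the line along which they close (so a half turn about z gives the same grasp; the last joint's range is limited). The gripper opens to 88 mm and grips with 3 to 60 N. Pads are 18 mm wide; open, the fingers measure 123 mm over their backs; the gripper's body (75 mm by 187 mm) begins 45 mm behind the grasp point.
Start: joints at [-1.239, 0.689, -0.195, 1.565, 0.157, 0.902, -0.215], TCP at [0.183, 0.598, 0.202] pointing down, gripper open.
Joint ranges: [-3.01, 3.01], [-0.46, 2.08], [-1.47, 1.51], [0.13, 2.56], [-1, 4.14], [0.04, 2.09], [-2.66, 2.66]. Speed limits (rad/s): [2.57, 2.57, 3.14, 3.14, 3.14, 3.14, 3.14].

## Interface

Orientations are given as a unit quaternion [x, y, z, w].
In Python, from plant import r gives the robot as it stands.
- The arm moves only by the tool carry_out, never from a script. Its argument "plan" is a list of rows, each an object with "rot": the turn, a rotation vector about the tool's x, y, z in rad, a list of three; "xyz": the shift along the tool's x, y, z in m, a list of three; "grip": the closure in counts, from 0 (fully open) to 255 (shut). In form: [{"rot": [wx, wy, wz], "xyz": [dx, dy, dz], "grip": grip}, ...]. A call has 1 to 8 rows; each row is the pose to reach, as a shift and turn from the pose commanded when the call began, along the tool's axes at that moment; what a row does not reach only later rows make up. A row lasts 1/12 s, in which the tool goes at most 41.7 mm and 7.16 degrees, less where a joint would pass 70% of its speed; a pose out of reach is approached as far as the arm can. A call with a gripper value outside its range is refused whole. The fingers move at their own pace and stop on an object; "squeeze" is the grip in N (left out, the last holds). Time passes only in rows, so rows that repeat a pose let the fingers close. It gives the time, the measured TCP pose, the force, the opening and the grip force at its end, in the units of the state.
- r.get_state(): the state, without advancing time (a new reading comes with each control period).
- r.snapshot(name): name is "scene" or "side" or "wrist"; returns the picture (400x640x3 uint8, red, green, blue); there is no depth.
- r.camera_params(name): a dict with "fx", "fy", "cx", "cy" (pixels), "distortion" ([k1, k2, p1, p2, k3] as OpenCV has them; the pictures are not rectified), "position" and "attitude" of the camera in the world; the wrist camera has in their place "hand_eye" (4x4, takes a point from camera to tool coordinates, whose origin is the TCP and whose axes are the flange's). Camera axes: x right, y down, z forward; pixel columns grow to the right and rows downward; lengths in m; the calibration is good to about 2 mm. A picture is of the moment at which its call begins: read the wrist's pose just before it. camera_params takes no time and is no camera call.
- r.finish_job(): hands the job in; it is judged then, once.
The state is a dict: "clock": time; "q": joint angles; "qd": joint speeds; "joint_torque": joint torques, N m; "tool_pos": TCP position; "eef_rot": TCP orientation; "contact_force": force on the tool from outside, world axes, zero at the start; "moment": the same for the moment, N m; "opening": opening from 0.0 (shut) to 1.0 (fully open); "finger_force": force on a finger pad.
Only numpy, scipy, OpenCV 4.12 (cv2) and the standard library are available. Lean on these libraries where they do the work, as an engineer would, in place of code of your own. Each camera call takes 0.05 s, during which the arm holds its last target. There are 200 camera calls.

## Task

The little brown dropper bottle has been knocked over and lies on the desk. Stand it upright, base down, on the round cork coaster, with its whole base on the cork, and let go of it. Do not drop it, and do not knock over the two small vials that stand nearby.

Things in the scene. Friction and masses are not known exactly. Their poses are not given: they have to be found in the camera images.
- dropper: brown dropper bottle with a black bulb, 70 g, 102 mm long; starts lying on its side, bulb end to the right or half towards the robot. Round body 33 mm in diameter up to 62 mm from the base, then shoulder, collar (24 mm) and bulb (13 mm). Centre of mass about 40 mm from the base. Origin: centre of the base; z axis: from base to bulb, up when upright, level as it lies (origin then 16 mm above the desk).
- coaster: round flat cork coaster, 90 mm in diameter and 4 mm thick, fixed flat on the blue mat of the desk to the right of the bottle. Origin: centre of its underside, at desk level; z up; its top is 4 mm above the origin.
- red_vial: small clear glass vial with a red filling and a black screw cap, standing upright at the back, 21 mm in diameter, 60 mm tall; a bystander. Origin: centre of its underside; z up.
- blue_vial: small clear glass vial with a blue filling and a black screw cap, standing upright at the back, 21 mm in diameter, 60 mm tall; a bystander. Origin: centre of its underside; z up.
Mind the look-alikes: they are no part of the job. Of the things like the dropper, leave any that is blue or yellow; of the rest the larger one is meant.

How it is judged:
At the end, for the whole second after the job is handed in: The dropper bottle stands at rest on the coaster, base down and within 10 degrees of upright, its base centre within 30 mm of the coaster's centre (so its whole base is on the cork), and released (angle between dropper's own z axis and vertical below 0.17 rad and horizontal distance between dropper and coaster below 0.03 m and height (world z) of dropper between 0 and 0.012 m and linear speed of dropper below 0.02 m/s); the robot touches nothing.
It fails at once if the bottle is dropped: it is out of the fingers while its base is more than 45 mm above the desk (height (world z) of dropper above 0.045 m and contact force between dropper and the fingers below 0.02 N).
It fails at once if the red vial is knocked over (tilted by more than 30 degrees) (angle between red_vial's own z axis and vertical above 0.52 rad).
It fails at once if the blue vial is knocked over (tilted by more than 30 degrees) (angle between blue_vial's own z axis and vertical above 0.52 rad).
It also fails if it takes over 38 s, if anything falls off the work surface, if the arm or the gripper's body presses on something with over 40 N, if the wrist force passes 120 N, or if a joint passes its speed limit or range.

## Working session

There is one attempt and no reset: what is moved stays moved. The work goes in short steps, Python scripts to look and compute and a tool call to move; the robot and the scene stay as the last step left them, time stands still between calls to the robot, and variables do not carry over. Pictures are saved under pics/ and viewed, at most 10 in all, crops included, and the job is handed in when it is done.

Besides the shell and the picture viewer there is one more tool, called after "Emit:" in YAML: its name, and indented under it one key for each argument. carry_out: Moves the arm, as the interface text tells. Its arguments: {"type":"object","properties":{"plan":{"type":"array"},"squeeze":{"type":"number"}},"required":["plan"]}

```bash
mkdir -p pics; ls; python3 - <<'E'
from plant import r
import cv2,numpy as np
s=r.get_state();print(s['clock'],s['tool_pos'],s['eef_rot'],s['opening'])
for n in("scene","side","wrist"):
    p=r.camera_params(n);print(n,p)
    cv2.imwrite(f"pics/{n}0.png",r.snapshot(n)[:,:,::-1])
a=[cv2.imread(f"pics/{n}0.png") for n in("scene","side")]
E
```

```text
pics
0.0 [0.18324967 0.59681626 0.20161549] [ 1.48310261e-01  9.88940466e-01 -9.04210308e-04 -5.84076904e-05] 1.0013698849388912
scene {'fx': 468.993789348622, 'fy': 468.993789348622, 'cx': 322.14808277818383, 'cy': 201.5190066030678, 'distortion': array([0.04814901, 0.        , 0.        , 0.        , 0.        ]), 'position': array([0.31426658, 0.74710482, 0.65027335]), 'attitude': array([-0.18372867,  0.90450115, -0.37632766,  0.08061601])}
side {'fx': 412.88499185028854, 'fy': 412.88499185028854, 'cx': 318.73117099221577, 'cy': 201.7147869718367, 'distortion': array([0.02874328, 0.        , 0.        , 0.        , 0.        ]), 'position': array([0.43355105, 1.11122218, 0.40221666]), 'attitude': array([-0.05982837,  0.81770805, -0.57003917,  0.0531926 ])}
wrist {'fx': 291.1969892437102, 'fy': 291.1969892437102, 'cx': 318.7333339784547, 'cy': 199.8669462668538, 'distortion': array([-0.03605501,  0.        ,  0.        ,  0.        ,  0.        ]), 'hand_eye': array([[-2.65406214e-04, -9.61339735e-01, -2.75364928e-01,
         7.08692062e-02],
       [ 9.99999747e-01, -4.37027903e-04,  5.61894873e-04,
        -8.06898087e-04],
       [-6.60514026e-04, -2.75364709e-01,  9.61339607e-01,
        -1.82895294e-01],
       [ 0.00000000e+00,  0.00000000e+00,  0.00000000e+00,
         1.00000000e+00]])}
```

View pics/scene0.png

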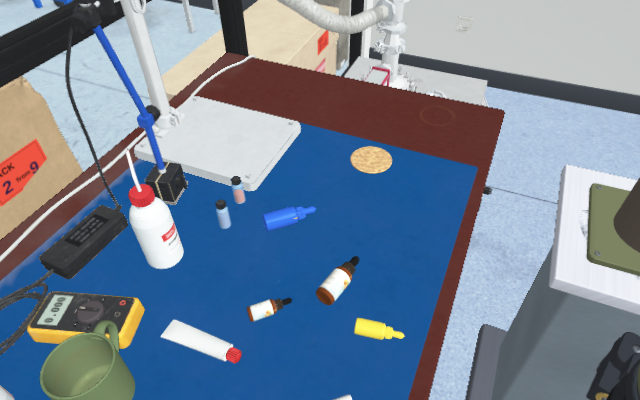

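View pics/side0.png

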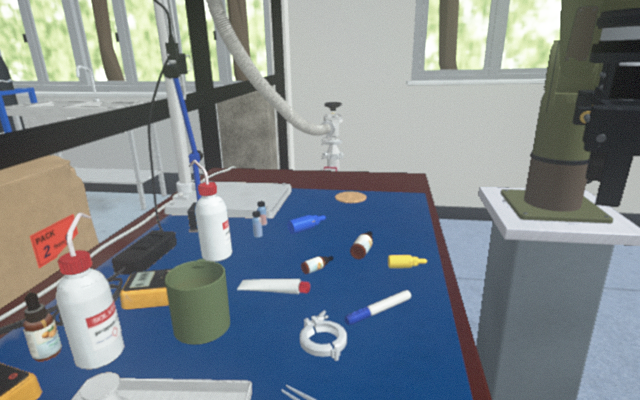

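Candidates: the larger brown bottle at scene (338,280) / side (362,244), the smaller brown one at (268,308) / (315,264), the blue at (290,216), the yellow at (378,329) and a standing brown one at side (40,330). I choose (338,280): it is the larger brown one lying down. The coaster is at (371,160), and the vials are at (223,215) and (238,190).

```bash
cat > h.py <<'E'
import cv2,numpy as np
from plant import r
from scipy.spatial.transform import Rotation as R
def rays(n,px,st=None):
    p=r.camera_params(n);K=np.array([[p['fx'],0,p['cx']],[0,p['fy'],p['cy']],[0,0,1]])
    u=cv2.undistortPoints(np.array(px,float).reshape(-1,1,2),K,p['distortion']).reshape(-1,2)
    d=np.c_[u,np.ones(len(u))]
    if n=='wrist':
        T=np.eye(4);T[:3,:3]=R.from_quat(st['eef_rot']).as_matrix();T[:3,3]=st['tool_pos'];T=T@p['hand_eye']
        return T[:3,3],d@T[:3,:3].T
    return p['position'],d@R.from_quat(p['attitude']).as_matrix().T
def plane(n,px,z,st=None):
    o,d=rays(n,px,st);return o+d*((z-o[2])/d[:,2])[:,None]
def blob(img,seed,notmat=True):
    hsv=cv2.cvtColor(img,cv2.COLOR_BGR2HSV)
    mat=cv2.inRange(hsv,(100,120,40),(125,255,255))
    m=cv2.morphologyEx(255-mat,cv2.MORPH_OPEN,np.ones((2,2)))
    n,l,s,c=cv2.connectedComponentsWithStats(m)
    k=l[seed[1],seed[0]]
    return (l==k).astype(np.uint8),s[k],c[k]
E
python3 - <<'E'
from h import *
for n,seeds in(("scene",dict(bot=(338,280),small=(265,309),coaster=(371,160),v1=(223,215),v2=(238,192))),("side",dict(bot=(362,244),small=(315,264),coaster=(350,197),v1=(257,228)))):
    im=cv2.imread(f"pics/{n}0.png")
    for k,sd in seeds.items():
        m,s,c=blob(im,sd)
        px=np.argwhere(m)[:,::-1]
        print(n,k,s,c.round(1))
        if s[4]>5000: continue
        z={'bot':.0165,'small':.012,'coaster':.004}.get(k,0)
        P=plane(n,px,z)[:,:2];w=P-P.mean(0)
        if k[0]=='v':
            b=px[px[:,1]>=px[:,1].max()-2];print(plane(n,[b.mean(0)],0).round(4));continue
        u=np.linalg.svd(w,full_matrices=0)[2];t=w@u.T
        print(' mean',P.mean(0).round(4),'mid',((t.max(0)+t.min(0))/2@u+P.mean(0)).round(4),'size',np.ptp(t,axis=0).round(4),'axis',u[0].round(3),'ends',(P[t[:,0].argmin()]).round(4),P[t[:,0].argmax()].round(4), 'lat',[round(float(np.ptp(t[abs(t[:,0]-q)<.004,1])),4) for q in (-.04,-.02,0,.02,.04)])
a=cv2.imread("pics/scene0.png")[230:330,230:430]
cv2.imwrite("pics/crop.png",cv2.resize(a,None,fx=4,fy=4))
E
```

```text
scene bot [317 258  43  48 971] [337.3 283.1]
 mean [0.473  0.3244] mid [0.4718 0.3156] size [0.1075 0.0374] axis [0.186 0.983] ends [0.4597 0.2632] [0.4797 0.3688] lat [0.0219, 0.0355, 0.0366, 0.0365, 0.0314]
scene small [248 300  44  23 573] [266.3 309.5]Traceback (most recent call last):
  File "<stdin>", line 14, in <module>
    return _methods._ptp(a, axis=axis, out=out, **kwargs)
           ~~~~~~~~~~~~~^^^^^^^^^^^^^^^^^^^^^^^^^^^^^^^^^
    umr_maximum(a, axis, None, out, keepdims),
    ~~~~~~~~~~~^^^^^^^^^^^^^^^^^^^^^^^^^^^^^^
ValueError: zero-size array to reduction operation maximum which has no identity
```

View pics/wrist0.png

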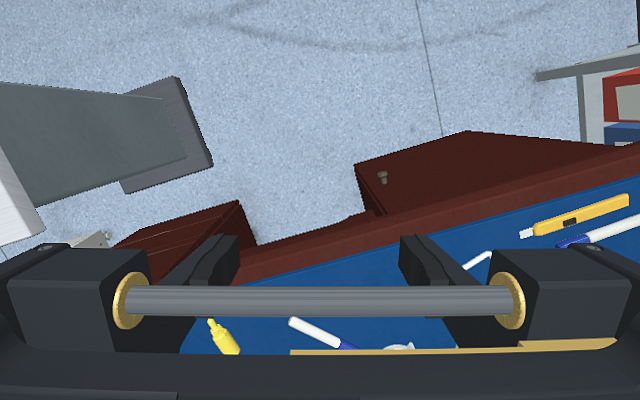

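```bash
python3 - <<'E'
from h import *
for n,seeds in(("scene",dict(bot=(338,280),coaster=(371,160),v1=(223,215),v2=(238,192))),("side",dict(bot=(362,244),coaster=(350,197),v1=(257,228)))):
    im=cv2.imread(f"pics/{n}0.png")
    for k,sd in seeds.items():
        m,s,c=blob(im,sd)
        px=np.argwhere(m)[:,::-1]
        print(n,k,s,c.round(1))
        if s[4]>5000: continue
        z={'bot':.0165,'coaster':.004}.get(k,0)
        P=plane(n,px,z)[:,:2];w=P-P.mean(0)
        if k[0]=='v':
            b=px[px[:,1]>=px[:,1].max()-2];print(plane(n,[b.mean(0)],0).round(4));continue
        u=np.linalg.svd(w,full_matrices=0)[2];t=w@u.T
        print(' mean',P.mean(0).round(4),'mid',((t.max(0)+t.min(0))/2@u+P.mean(0)).round(4),'size',np.ptp(t,axis=0).round(4),'axis',u[0].round(3),'ends',(P[t[:,0].argmin()]).round(4),P[t[:,0].argmax()].round(4))
        if k=='bot':
            for q in np.arange(-.06,.05,.01):
                x=t[abs(t[:,0]-q)<.004]
                if len(x): print('  ',round(q,3),x[:,1].min().round(4),x[:,1].max().round(4),(P.mean(0)+q*u[0]+u[1]*(x[:,1].min()+x[:,1].max())/2).round(4))
a=cv2.imread("pics/scene0.png")[230:330,230:430]
cv2.imwrite("pics/crop.png",cv2.resize(a,None,fx=4,fy=4))
E
```

```text
scene bot [317 258  43  48 971] [337.3 283.1]
 mean [0.473  0.3244] mid [0.4718 0.3156] size [0.1075 0.0374] axis [0.186 0.983] ends [0.4597 0.2632] [0.4797 0.3688]
   -0.06 -0.0043 0.0064 [0.4608 0.2657]
   -0.05 -0.0038 0.0072 [0.462  0.2756]
   -0.04 -0.0103 0.0116 [0.4649 0.2852]
   -0.03 -0.0151 0.013 [0.4684 0.2947]
   -0.02 -0.0176 0.0179 [0.4691 0.3048]
   -0.01 -0.0181 0.0183 [0.4711 0.3146]
   0.0 -0.0184 0.0183 [0.4731 0.3244]
   0.01 -0.0189 0.018 [0.4753 0.3341]
   0.02 -0.0191 0.0173 [0.4776 0.3439]
   0.03 -0.0186 0.017 [0.4794 0.3537]
   0.04 -0.0156 0.0157 [0.4804 0.3637]
scene coaster [351 147  43  28 940] [371.9 160.5]
 mean [ 0.5262 -0.0072] mid [ 0.527  -0.0084] size [0.0925 0.0901] axis [-0.19   0.982] ends [ 0.5326 -0.0544] [0.5173 0.0369]
scene v1 [217 201  15  29 301] [223.8 215.2]
[[0.7158 0.2789 0.    ]]
scene v2 [     0      0    640    400 175188] [341.3 164.1]
side bot [351 233  23  28 446] [362.4 246.5]
 mean [0.4737 0.3306] mid [0.4729 0.3262] size [0.1318 0.0414] axis [0.125 0.992] ends [0.4567 0.2618] [0.4788 0.3919]
   -0.06 -0.0102 0.01 [0.4663 0.271 ]
   -0.05 -0.0147 0.0117 [0.4689 0.2808]
   -0.04 -0.0169 0.0154 [0.4694 0.2908]
   -0.03 -0.018 0.017 [0.4704 0.3007]
   -0.02 -0.0181 0.0186 [0.4709 0.3108]
   -0.01 -0.0203 0.0209 [0.4721 0.3207]
   0.0 -0.0194 0.0204 [0.4732 0.3306]
   0.01 -0.0204 0.0192 [0.4756 0.3404]
   0.02 -0.0205 0.0187 [0.4771 0.3503]
   0.03 -0.0186 0.0163 [0.4786 0.3602]
   0.04 -0.0159 0.0159 [0.4787 0.3703]
side coaster [     0      0    640    400 196709] [329.9 165.1]
side v1 [     0      0    640    400 196709] [329.9 165.1]
```

View pics/crop.png

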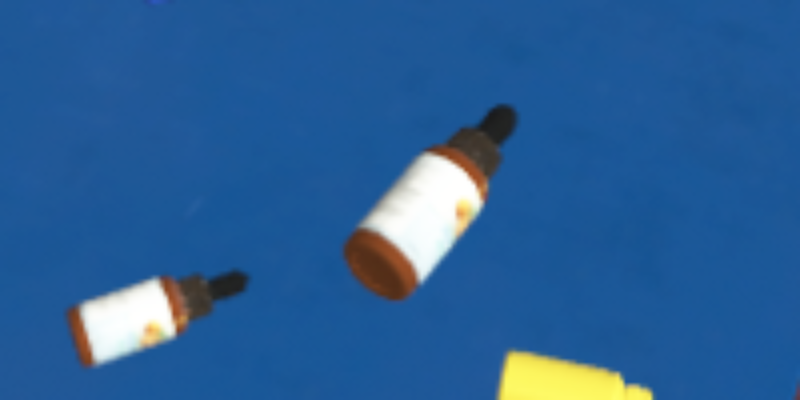

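The crop confirms the choice: the large brown bottle has its base at crop (380,265) and its bulb at (500,120), and the small one at (130,320) is a decoy. I'll write a helper that gives deltas to a target pose, with tool x along base→bulb so the camera ends up on top after the tilt.

```bash
cat >> h.py <<'E'
def go(pos,x,z):
    "delta from the present pose to tool origin pos, tool axes x and z (world)"
    s=r.get_state();z=np.array(z,float);z/=np.linalg.norm(z);x=np.array(x,float);x-=z*(x@z);x/=np.linalg.norm(x)
    M=np.c_[x,np.cross(z,x),z];M0=R.from_quat(s['eef_rot']).as_matrix()
    print('t',round(s['clock'],2),'pos',s['tool_pos'].round(4),'q',s['q'].round(2),'f',s['contact_force'].round(1),'open',round(s['opening'],3),'ff',s['finger_force'])
    print('rot',R.from_matrix(M0.T@M).as_rotvec().round(3),'xyz',(M0.T@(np.array(pos)-s['tool_pos'])).round(4))
E
python3 - <<'E'
from h import *
go([.469,.317,.16],[-.2,-.98,0],[0,0,-1])
E
```

```text
t 0.15 pos [0.1833 0.597  0.2018] q [-1.24  0.69 -0.19  1.57  0.16  0.9  -0.22] f [-0.4  0.6  0.1] open 1.001 ff 0.0
rot [-1.000e-03 -1.000e-03 -1.667e+00] xyz [-0.3553 -0.1838  0.0421]
```

Emit:
carry_out:
  plan:
    - {"rot":[0,0,-0.12],"xyz":[-0.035,-0.018,0],"grip":0}
    - {"rot":[0,0,-0.24],"xyz":[-0.07,-0.036,0],"grip":0}
    - {"rot":[0,0,-0.36],"xyz":[-0.105,-0.054,0],"grip":0}
    - {"rot":[0,0,-0.48],"xyz":[-0.14,-0.072,0],"grip":0}
    - {"rot":[0,0,-0.6],"xyz":[-0.175,-0.09,0],"grip":0}
    - {"rot":[0,0,-0.72],"xyz":[-0.21,-0.108,0],"grip":0}
    - {"rot":[0,0,-0.84],"xyz":[-0.245,-0.126,0],"grip":0}
    - {"rot":[0,0,-0.96],"xyz":[-0.28,-0.145,0],"grip":0}

```text
clock: 0.82
tool_pos: [0.4097, 0.3752, 0.2023]
eef_rot: [-0.328, 0.945, -0.0, -0.0]
contact_force: [1.1, 0.9, -0.5]
opening: 1.001
finger_force: 0.0
```

```bash
python3 - <<'E'
from h import *
go([.469,.317,.16],[-.2,-.98,0],[0,0,-1])
E
```

```text
t 0.82 pos [0.4097 0.3752 0.2023] q [-0.52  0.63 -0.51  1.77  0.4   0.85  1.02] f [ 1.1  0.9 -0.5] open 1.001 ff 0.0
rot [-0.    -0.    -0.701] xyz [-0.0105 -0.0824  0.0423]
```

Emit:
carry_out:
  plan:
    - {"rot":[0,0,-0.12],"xyz":[-0.002,-0.014,0.007],"grip":0}
    - {"rot":[0,0,-0.24],"xyz":[-0.004,-0.028,0.014],"grip":0}
    - {"rot":[0,0,-0.36],"xyz":[-0.006,-0.042,0.021],"grip":0}
    - {"rot":[0,0,-0.48],"xyz":[-0.008,-0.056,0.028],"grip":0}
    - {"rot":[0,0,-0.6],"xyz":[-0.01,-0.07,0.035],"grip":0}
    - {"rot":[0,0,-0.7],"xyz":[-0.0105,-0.082,0.042],"grip":0}
    - {"rot":[0,0,-0.7],"xyz":[-0.0105,-0.082,0.042],"grip":0}
    - {"rot":[0,0,-0.7],"xyz":[-0.0105,-0.082,0.042],"grip":0}

```text
clock: 1.48
tool_pos: [0.4671, 0.3179, 0.1599]
eef_rot: [-0.628, 0.778, 0.0, -0.001]
contact_force: [-0.6, 0.2, 0.1]
opening: 1.0
finger_force: 0.0
```

```bash
python3 - <<'E'
from h import *
go([.469,.317,.1],[-.2,-.98,0],[0,0,-1])
s=r.get_state();im=r.snapshot("wrist")[:,:,::-1];cv2.imwrite("pics/w1.png",im)
E
```

```text
t 1.48 pos [0.4671 0.3179 0.1599] q [-0.29  0.74 -0.68  1.78  0.6   0.84  1.67] f [-0.6  0.2  0.1] open 1.0 ff 0.0
rot [ 0.001 -0.001 -0.012] xyz [ 0.0004 -0.0021  0.0599]
```

View pics/w1.png

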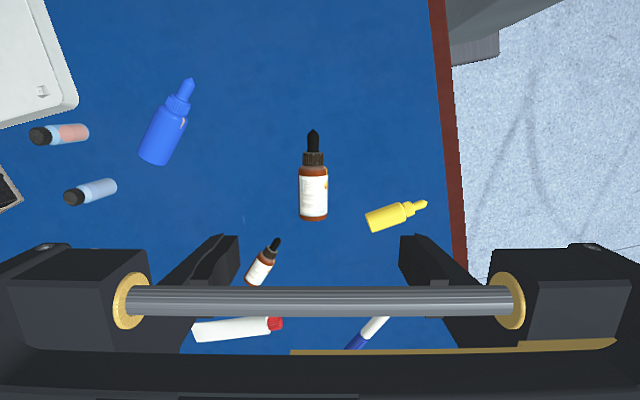

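```bash
python3 - <<'E'
from h import *
s=r.get_state();M=R.from_quat(s['eef_rot']).as_matrix()
im=cv2.imread("pics/w1.png")
for nm,sd in dict(bot=(313,195),yellow=(385,217),small=(262,266),blue=(158,140)).items():
    m,st,c=blob(im,sd);px=np.argwhere(m)[:,::-1]
    if st[4]>9000: print(nm,'merged',st);continue
    P=plane('wrist',px,.0165 if nm=='bot' else .01,s);t=(P-s['tool_pos'])@M
    print(nm,st[:4],'toolx',t[:,0].min().round(4),t[:,0].max().round(4),'tooly',t[:,1].min().round(4),t[:,1].max().round(4))
    if nm=='bot':
        for q in np.arange(t[:,0].min()+.005,t[:,0].max(),.015):
            k=abs(t[:,0]-q)<.003;print('  ',q.round(3),t[k,1].min().round(4),t[k,1].max().round(4))
print('rot',M.round(3).tolist())
E
```

```text
bot [299 131  30  92] toolx -0.0497 0.0563 tooly -0.0229 0.011
   -0.045 -0.0223 0.0098
   -0.03 -0.022 0.0109
   -0.015 -0.0229 0.0108
   0.0 -0.0226 0.0107
   0.015 -0.0224 0.0106
   0.03 -0.0165 0.0048
   0.045 -0.0107 0.0003
yellow [366 201  63  33] toolx -0.0666 -0.0255 tooly 0.0572 0.1314
small merged [     0      0    640    400 133230]
blue merged [     0      0    612    356 109106]
rot [[-0.21, -0.978, -0.001], [-0.978, 0.21, 0.001], [-0.001, 0.001, -1.0]]
```

The wrist view shows the bottle at (313,195), aligned with tool x to 0.01 rad and 6 mm towards −y. The yellow bottle (395,215) and the small brown one (265,265) are outside the finger path. Descending now.

Emit:
carry_out:
  plan:
    - {"rot":[0,0,0],"xyz":[0.003,-0.006,0.03],"grip":0}
    - {"rot":[0,0,0],"xyz":[0.003,-0.006,0.06],"grip":0}
    - {"rot":[0,0,0],"xyz":[0.003,-0.006,0.09],"grip":0}
    - {"rot":[0,0,0],"xyz":[0.003,-0.006,0.115],"grip":0}
    - {"rot":[0,0,0],"xyz":[0.003,-0.006,0.135],"grip":0}
    - {"rot":[0,0,0],"xyz":[0.003,-0.006,0.148],"grip":0}
    - {"rot":[0,0,0],"xyz":[0.003,-0.006,0.154],"grip":0}
    - {"rot":[0,0,0],"xyz":[0.003,-0.006,0.154],"grip":0}

```text
clock: 2.2
tool_pos: [0.4717, 0.315, 0.006]
eef_rot: [-0.63, 0.777, 0.0, -0.0]
contact_force: [-0.4, -0.5, 1.3]
opening: 0.998
finger_force: 0.0
```

Emit:
carry_out:
  plan:
    - {"rot":[0,0,0],"xyz":[0,0,0],"grip":255}
    - {"rot":[0,0,0],"xyz":[0,0,0],"grip":255}
    - {"rot":[0,0,0],"xyz":[0,0,0],"grip":255}
    - {"rot":[0,0,0],"xyz":[0,0,0],"grip":255}
    - {"rot":[0,0,0],"xyz":[0,0,0],"grip":255}
    - {"rot":[0,0,0],"xyz":[0,0,0],"grip":255}
    - {"rot":[0,0,0],"xyz":[0,0,0],"grip":255}
    - {"rot":[0,0,0],"xyz":[0,0,0],"grip":255}
  squeeze: 20

```text
clock: 2.87
tool_pos: [0.4725, 0.3144, 0.0065]
eef_rot: [-0.63, 0.777, 0.0, 0.0]
contact_force: [-1.5, -0.6, -0.8]
opening: 0.417
finger_force: 0.0
```

Emit:
carry_out:
  plan:
    - {"rot":[0,0,0],"xyz":[0,0,0],"grip":255}
    - {"rot":[0,0,0],"xyz":[0,0,0],"grip":255}
    - {"rot":[0,0,0],"xyz":[0,0,0],"grip":255}
    - {"rot":[0,0,0],"xyz":[0,0,0],"grip":255}
    - {"rot":[0,0,0],"xyz":[0,0,0],"grip":255}
    - {"rot":[0,0,0],"xyz":[0,0,0],"grip":255}

```text
clock: 3.37
tool_pos: [0.4724, 0.3144, 0.0064]
eef_rot: [-0.63, 0.777, 0.0, -0.0]
contact_force: [0.5, 0.1, -0.4]
opening: 0.0
finger_force: 0.0
```

The fingers shut on nothing, so the bottle may have squirted out. I'll look.

```bash
python3 - <<'E'
from h import *
im=r.snapshot("wrist")[:,:,::-1];cv2.imwrite("pics/w2.png",im)
sc=r.snapshot("scene")[:,:,::-1];cv2.imwrite("pics/s2.png",sc)
sd=r.snapshot("side")[:,:,::-1]
cv2.imwrite("pics/c2.png",np.vstack([im[:,:],np.hstack([cv2.resize(sc[180:340,240:440],(320,200)),cv2.resize(sd[180:300,250:450],(320,200))])]))
E
```

```text
(no output)
```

View pics/c2.png

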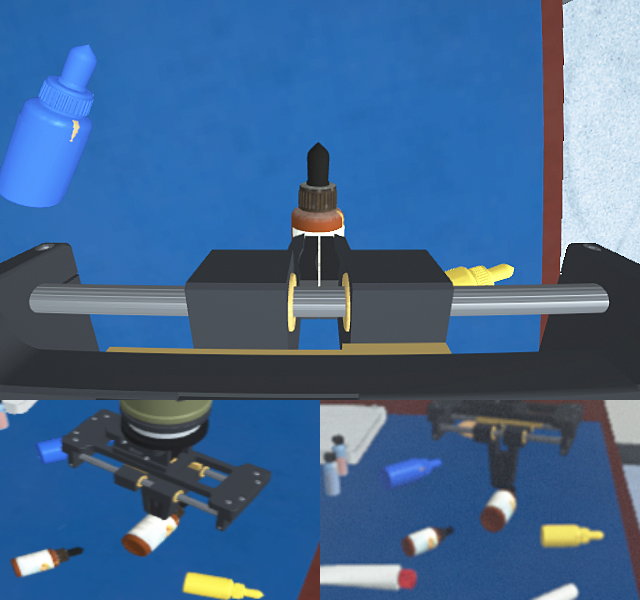

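```bash
python3 - <<'E'
from h import *
s=r.get_state();M=R.from_quat(s['eef_rot']).as_matrix()
pts=[(318,143),(318,184),(318,208),(293,222),(343,222),(304,195),(335,195)]
print(((plane('wrist',pts,.0165,s)-s['tool_pos'])@M).round(4))
im=cv2.imread("pics/s2.png")
# base end in the scene view: lowest-left corner pixels of the bottle
h=cv2.cvtColor(im,cv2.COLOR_BGR2HSV)
br=cv2.inRange(h,(0,120,50),(15,255,220));br[:260]=0;br[320:]=0;br[:,:300]=0;br[:,380:]=0
p=np.argwhere(br)[:,::-1];print(p.min(0),p.max(0))
old=cv2.imread("pics/scene0.png");h=cv2.cvtColor(old,cv2.COLOR_BGR2HSV)
b2=cv2.inRange(h,(0,120,50),(15,255,220));b2[:260]=0;b2[320:]=0;b2[:,:300]=0;b2[:,380:]=0
p=np.argwhere(b2)[:,::-1];print(p.min(0),p.max(0))
p=r.camera_params('scene')
def proj(P):
    Rm=R.from_quat(p['attitude']).as_matrix();q=(np.array(P)-p['position'])@Rm
    return (q[:2]/q[2]*p['fx']+[p['cx'],p['cy']]).round(1)
print('TCP in scene',proj(s['tool_pos']))
cv2.imwrite("pics/c3.png",cv2.resize(im[180:320,260:460],None,fx=4,fy=4))
E
```

```text
[[ 0.0566 -0.0003 -0.0101]
 [ 0.032  -0.0003 -0.0101]
 [ 0.0167 -0.0003 -0.0101]
 [ 0.0074 -0.0161 -0.0101]
 [ 0.0074  0.0155 -0.0101]
 [ 0.0251 -0.0089 -0.0101]
 [ 0.0251  0.0101 -0.0101]]
[317 271] [351 304]
[317 267] [351 304]
TCP in scene [339.9 281.8]
```

View pics/c3.png

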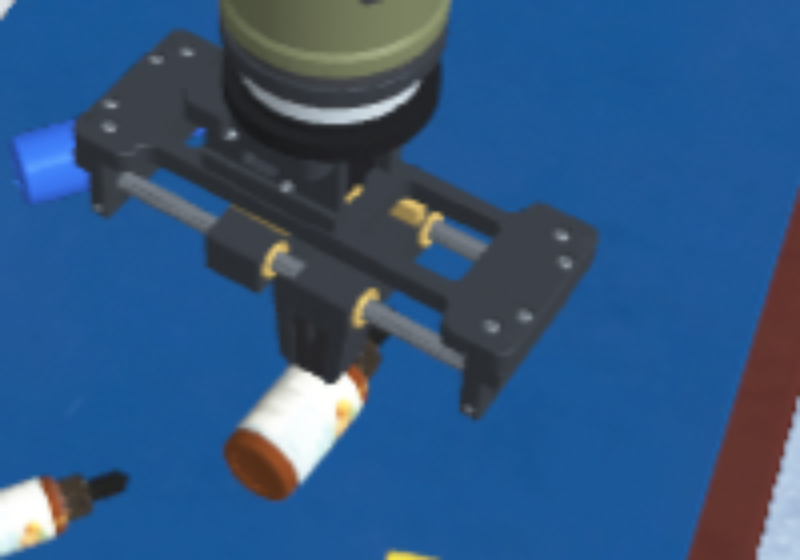

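The fingers look shut above the bottle: their tips are at crop (332,378), which is scene (343,274), not at the TCP projection (340,282). The bottle hasn't moved. I suspect the tips sit short of the stated TCP, so I'll raise and triangulate them.

Emit:
carry_out:
  plan:
    - {"rot":[0,0,0],"xyz":[0,0,-0.03],"grip":255}
    - {"rot":[0,0,0],"xyz":[0,0,-0.06],"grip":255}
    - {"rot":[0,0,0],"xyz":[0,0,-0.08],"grip":255}
    - {"rot":[0,0,0],"xyz":[0,0,-0.08],"grip":255}
    - {"rot":[0,0,0],"xyz":[0,0,-0.08],"grip":255}

```text
clock: 3.93
tool_pos: [0.4731, 0.3148, 0.0873]
eef_rot: [-0.63, 0.777, -0.0, 0.001]
contact_force: [0.9, -0.6, -1.1]
opening: 0.004
finger_force: 0.0
```

```bash
python3 - <<'E'
from h import *
s=r.get_state();print(s['tool_pos'],s['opening'],s['contact_force'])
a=r.snapshot("scene")[:,:,::-1];b=r.snapshot("side")[:,:,::-1];w=r.snapshot("wrist")[:,:,::-1]
def proj(n,P):
    p=r.camera_params(n);q=(np.array(P)-p['position'])@R.from_quat(p['attitude']).as_matrix()
    return (q[:2]/q[2]*p['fx']+[p['cx'],p['cy']]).round(1)
for n in("scene","side"):print(n,proj(n,s['tool_pos']),proj(n,s['tool_pos']+[0,0,.019]))
A=cv2.resize(a[200:310,290:390],(400,440));B=cv2.resize(b[170:280,310:410],(400,440))
cv2.imwrite("pics/c4.png",np.hstack([A,B]))
E
```

```text
[0.47309107 0.31475276 0.08730464] 0.0037987444699255353 [ 0.9197942  -0.61312644 -1.14055902]
scene [340.4 250.9] [340.7 242.9]
side [363.9 211.9] [364.  203.2]
```

View pics/c4.png

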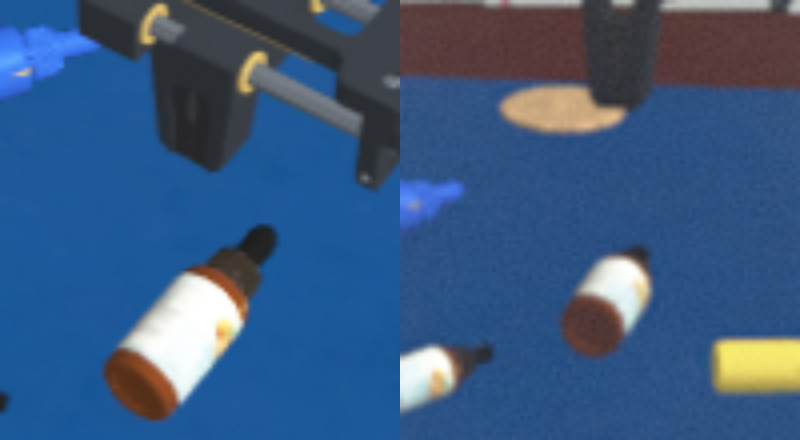

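Scene tips are at (341,240) and side tips at (365,196), where the TCP projects to (340,251) and (364,212). So the real tips are about 30 mm short of the reported TCP. The bottle still lies in place, centred under the fingers. I'll open and go about 30 mm lower, watching the force.

Emit:
carry_out:
  plan:
    - {"rot":[0,0,0],"xyz":[0.004,0,0],"grip":40}
    - {"rot":[0,0,0],"xyz":[0.004,0,0],"grip":40}
    - {"rot":[0,0,0],"xyz":[0.004,0,0],"grip":40}
    - {"rot":[0,0,0],"xyz":[0.004,0,0],"grip":40}
    - {"rot":[0,0,0],"xyz":[0.004,0,0],"grip":40}
    - {"rot":[0,0,0],"xyz":[0.004,0,0],"grip":40}
    - {"rot":[0,0,0],"xyz":[0.004,0,0],"grip":40}
    - {"rot":[0,0,0],"xyz":[0.004,0,0],"grip":40}

```text
clock: 4.75
tool_pos: [0.4716, 0.3105, 0.0864]
eef_rot: [-0.63, 0.777, 0.0, 0.0]
contact_force: [-0.1, -0.2, -1.1]
opening: 0.584
finger_force: 0.0
```

Emit:
carry_out:
  plan:
    - {"rot":[0,0,0],"xyz":[0,0,0],"grip":40}
    - {"rot":[0,0,0],"xyz":[0,0,0],"grip":40}
    - {"rot":[0,0,0],"xyz":[0,0,0.02],"grip":40}
    - {"rot":[0,0,0],"xyz":[0,0,0.04],"grip":40}
    - {"rot":[0,0,0],"xyz":[0,0,0.06],"grip":40}
    - {"rot":[0,0,0],"xyz":[0,0,0.08],"grip":40}
    - {"rot":[0,0,0],"xyz":[0,0,0.095],"grip":40}
    - {"rot":[0,0,0],"xyz":[0,0,0.095],"grip":40}

```text
clock: 5.42
tool_pos: [0.4701, 0.3091, -0.0111]
eef_rot: [-0.63, 0.777, -0.0, -0.002]
contact_force: [-1.1, -0.1, 0.3]
opening: 0.846
finger_force: 0.0
```

Emit:
carry_out:
  plan:
    - {"rot":[0,0,0],"xyz":[0,0,0.004],"grip":40}
    - {"rot":[0,0,0],"xyz":[0,0,0.008],"grip":40}
    - {"rot":[0,0,0],"xyz":[0,0,0.01],"grip":40}
    - {"rot":[0,0,0],"xyz":[0,0,0.01],"grip":40}

```text
clock: 5.75
tool_pos: [0.4719, 0.3106, -0.0183]
eef_rot: [-0.63, 0.777, 0.0, 0.0]
contact_force: [0.2, -0.8, -0.1]
opening: 0.839
finger_force: 0.0
```

```bash
python3 - <<'E'
from h import *
s=r.get_state();print(s['tool_pos'],s['opening'],s['contact_force'])
a=r.snapshot("scene")[:,:,::-1];b=r.snapshot("side")[:,:,::-1];w=r.snapshot("wrist")[:,:,::-1]
A=cv2.resize(a[200:310,290:390],(400,440));B=cv2.resize(b[190:300,310:410],(400,440))
cv2.imwrite("pics/c5.png",np.hstack([A,B]))
cv2.imwrite("pics/w5.png",w)
E
```

```text
[ 0.47188788  0.3106414  -0.01825825] 0.8392706757570252 [ 0.2306341  -0.80809341 -0.11334635]
```

View pics/c5.png

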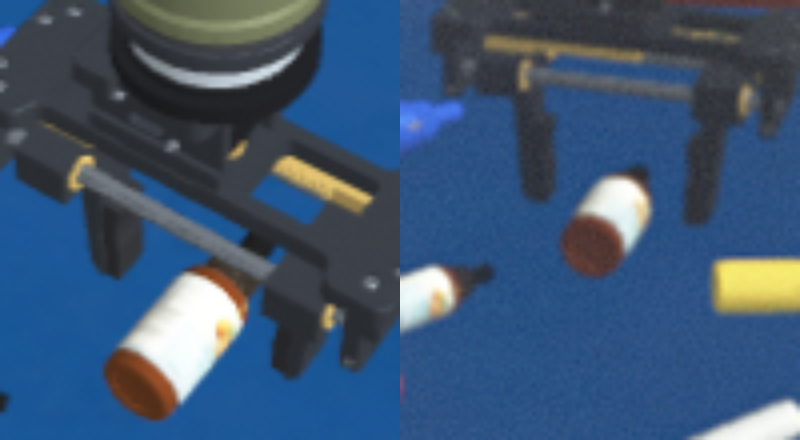

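```bash
python3 - <<'E'
from h import *
s=r.get_state();M=R.from_quat(s['eef_rot']).as_matrix()
for z in(0,.006,.012,.018):
    P=plane('scene',[(318.7,268.7),(363,293.7)],z);Q=plane('side',[(310+137/4,190+198/4),(310+297/4,190+220/4)],z)
    print(z,((P-s['tool_pos'])@M).round(4)[:,:2].tolist(),((Q-s['tool_pos'])@M).round(4)[:,:2].tolist())
# bottle in tool frame from the first scene picture
m,st,c=blob(cv2.imread('pics/scene0.png'),(338,280));P=plane('scene',np.argwhere(m)[:,::-1],.0165)
t=(P-s['tool_pos'])@M;print('bottle x',t[:,0].min(),t[:,0].max(),'y',np.median(t[:,1]))
E
```

```text
0 [[0.0022, -0.0473], [0.0023, 0.0418]] [[0.0319, -0.0541], [0.0336, 0.0369]]
0.006 [[-0.0014, -0.0446], [-0.0013, 0.0436]] [[0.0199, -0.0502], [0.0215, 0.0394]]
0.012 [[-0.0051, -0.0419], [-0.005, 0.0455]] [[0.0078, -0.0464], [0.0095, 0.0419]]
0.018 [[-0.0088, -0.0392], [-0.0087, 0.0474]] [[-0.0042, -0.0425], [-0.0026, 0.0443]]
bottle x -0.05844889095170112 0.04898771579396344 y 0.0018774836454655108
```

Tips triangulate to about 20 mm above the desk, so the offset is about 38 mm. Going 13 mm lower and 3 mm back, then gripping.

Emit:
carry_out:
  plan:
    - {"rot":[0,0,0],"xyz":[-0.003,0.001,0.004],"grip":40}
    - {"rot":[0,0,0],"xyz":[-0.003,0.001,0.008],"grip":40}
    - {"rot":[0,0,0],"xyz":[-0.003,0.001,0.012],"grip":40}
    - {"rot":[0,0,0],"xyz":[-0.003,0.001,0.013],"grip":40}
    - {"rot":[0,0,0],"xyz":[-0.003,0.001,0.013],"grip":40}

```text
clock: 6.32
tool_pos: [0.4709, 0.3133, -0.0321]
eef_rot: [-0.63, 0.777, -0.0, -0.001]
contact_force: [0.1, 1.3, -0.1]
opening: 0.842
finger_force: 0.0
```

Emit:
carry_out:
  plan:
    - {"rot":[0,0,0],"xyz":[0,0,0],"grip":255}
    - {"rot":[0,0,0],"xyz":[0,0,0],"grip":255}
    - {"rot":[0,0,0],"xyz":[0,0,0],"grip":255}
    - {"rot":[0,0,0],"xyz":[0,0,0],"grip":255}
    - {"rot":[0,0,0],"xyz":[0,0,0],"grip":255}
    - {"rot":[0,0,0],"xyz":[0,0,0],"grip":255}
    - {"rot":[0,0,0],"xyz":[0,0,0],"grip":255}
    - {"rot":[0,0,0],"xyz":[0,0,0],"grip":255}
  squeeze: 20

```text
clock: 6.98
tool_pos: [0.4716, 0.3136, -0.0314]
eef_rot: [-0.63, 0.777, -0.0, 0.0]
contact_force: [-0.6, 0.0, 0.9]
opening: 0.357
finger_force: 19.9
```

Gripped (31 mm, 20 N). Lifting.

Emit:
carry_out:
  plan:
    - {"rot":[0,0,0],"xyz":[0,0,-0.015],"grip":255}
    - {"rot":[0,0,0],"xyz":[0,0,-0.045],"grip":255}
    - {"rot":[0,0,0],"xyz":[0,0,-0.08],"grip":255}
    - {"rot":[0,0,0],"xyz":[0,0,-0.115],"grip":255}
    - {"rot":[0,0,0],"xyz":[0,0,-0.15],"grip":255}
    - {"rot":[0,0,0],"xyz":[0,0,-0.185],"grip":255}
    - {"rot":[0,0,0],"xyz":[0,0,-0.2],"grip":255}
    - {"rot":[0,0,0],"xyz":[0,0,-0.2],"grip":255}
  squeeze: 25

```text
clock: 7.65
tool_pos: [0.4728, 0.3155, 0.1722]
eef_rot: [-0.63, 0.777, 0.0, 0.004]
contact_force: [0.1, 0.5, -0.5]
opening: 0.361
finger_force: 24.9
```

Emit:
carry_out:
  plan:
    - {"rot":[0,0.1,0],"xyz":[0,0,0],"grip":255}
    - {"rot":[0,0.2,0],"xyz":[0,0,0],"grip":255}
    - {"rot":[0,0.3,0],"xyz":[0,0,0],"grip":255}
    - {"rot":[0,0.4,0],"xyz":[0,0,0],"grip":255}
    - {"rot":[0,0.5,0],"xyz":[0,0,0],"grip":255}
    - {"rot":[0,0.6,0],"xyz":[0,0,0],"grip":255}
    - {"rot":[0,0.7,0],"xyz":[0,0,0],"grip":255}
    - {"rot":[0,0.8,0],"xyz":[0,0,0],"grip":255}

```text
clock: 8.32
tool_pos: [0.4708, 0.3138, 0.1673]
eef_rot: [-0.58, 0.714, -0.247, -0.304]
contact_force: [1.1, -0.8, -0.7]
opening: 0.358
finger_force: 24.9
```

```bash
python3 - <<'E'
from h import *
go([.47,.3,.17],[0,0,1],[-.2,-.98,0])
go([.5,.1,.17],[0,0,1],[-.2,-.98,0])
E
```

```text
t 8.32 pos [0.4708 0.3138 0.1673] q [-0.71  1.09 -0.44  1.11  0.6   1.82  1.74] f [ 1.1 -0.8 -0.7] open 0.358 ff 24.888417979236692
rot [ 0.006  0.765 -0.003] xyz [ 0.0114 -0.002   0.008 ]
t 8.32 pos [0.4708 0.3138 0.1673] q [-0.71  1.09 -0.44  1.11  0.6   1.82  1.74] f [ 1.1 -0.8 -0.7] open 0.358 ff 24.888417979236692
rot [ 0.006  0.765 -0.003] xyz [ 0.1426 -0.0726  0.1448]
```

Emit:
carry_out:
  plan:
    - {"rot":[0,0.1,0],"xyz":[0.018,-0.009,0.018],"grip":255}
    - {"rot":[0,0.19,0],"xyz":[0.036,-0.018,0.036],"grip":255}
    - {"rot":[0,0.29,0],"xyz":[0.054,-0.027,0.054],"grip":255}
    - {"rot":[0,0.38,0],"xyz":[0.072,-0.036,0.072],"grip":255}
    - {"rot":[0,0.48,0],"xyz":[0.09,-0.045,0.09],"grip":255}
    - {"rot":[0,0.57,0],"xyz":[0.108,-0.054,0.108],"grip":255}
    - {"rot":[0,0.67,0],"xyz":[0.126,-0.063,0.126],"grip":255}
    - {"rot":[0,0.765,0],"xyz":[0.143,-0.073,0.145],"grip":255}

```text
clock: 8.98
tool_pos: [0.5004, 0.0983, 0.1688]
eef_rot: [0.446, -0.549, 0.445, 0.549]
contact_force: [1.1, 0.4, -1.4]
opening: 0.363
finger_force: 24.9
```

```bash
python3 - <<'E'
from h import *
go([.5,.1,.17],[0,0,1],[-.2,-.98,0])
go([.526-.048*.2,-.008-.048*.98,.12],[0,0,1],[-.2,-.98,0])
E
```

```text
t 8.98 pos [0.5004 0.0983 0.1688] q [-0.68  1.36 -0.11  1.23  0.76  2.06  1.86] f [ 1.1  0.4 -1.4] open 0.363 ff 24.888646103208885
rot [0.005 0.001 0.001] xyz [ 0.0012  0.0007 -0.0016]
t 8.98 pos [0.5004 0.0983 0.1688] q [-0.68  1.36 -0.11  1.23  0.76  2.06  1.86] f [ 1.1  0.4 -1.4] open 0.363 ff 24.888646103208885
rot [0.005 0.001 0.001] xyz [-0.0486 -0.0472  0.1469]
```

Emit:
carry_out:
  plan:
    - {"rot":[0,0,0],"xyz":[-0.006,-0.006,0.02],"grip":255}
    - {"rot":[0,0,0],"xyz":[-0.012,-0.012,0.04],"grip":255}
    - {"rot":[0,0,0],"xyz":[-0.018,-0.018,0.06],"grip":255}
    - {"rot":[0,0,0],"xyz":[-0.024,-0.024,0.08],"grip":255}
    - {"rot":[0,0,0],"xyz":[-0.03,-0.03,0.1],"grip":255}
    - {"rot":[0,0,0],"xyz":[-0.036,-0.036,0.12],"grip":255}
    - {"rot":[0,0,0],"xyz":[-0.042,-0.042,0.14],"grip":255}
    - {"rot":[0,0,0],"xyz":[-0.048,-0.047,0.147],"grip":255}

```text
clock: 9.65
tool_pos: [0.5154, -0.0573, 0.1206]
eef_rot: [-0.446, 0.55, -0.444, -0.549]
contact_force: [0.0, -0.0, -0.2]
opening: 0.355
finger_force: 24.9
```

```bash
python3 - <<'E'
from h import *
go([.526-.048*.2,-.008-.048*.98,.12],[0,0,1],[-.2,-.98,0])
ims={n:r.snapshot(n)[:,:,::-1] for n in("scene","side")}
for n in ims: cv2.imwrite(f"pics/{n}6.png",ims[n])
A=cv2.resize(ims['scene'][90:200,310:410],(400,440));B=cv2.resize(ims['side'][130:240,300:400],(400,440))
cv2.imwrite("pics/c6.png",np.hstack([A,B]))
E
```

```text
t 9.65 pos [ 0.5154 -0.0573  0.1206] q [-0.5   1.39 -0.07  1.44  0.88  1.82  1.77] f [ 0.  -0.  -0.2] open 0.355 ff 24.888358946191147
rot [0.008 0.002 0.002] xyz [-0.0006 -0.0005 -0.0024]
```

View pics/c6.png

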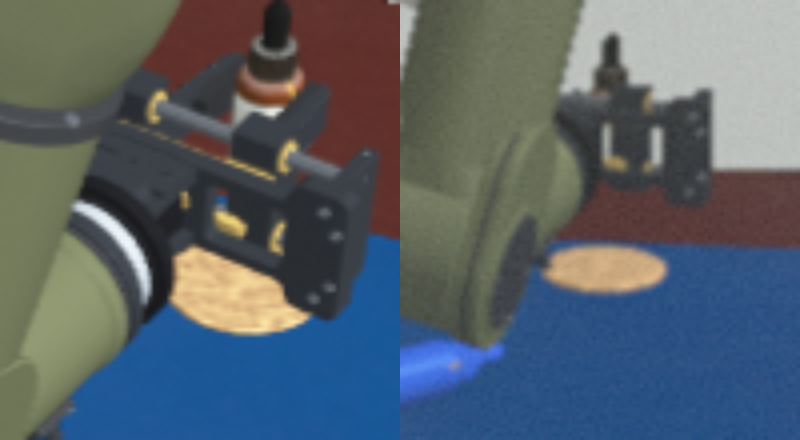

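The bottle is upright in the fingers with its bulb up: collar at scene (379,101) and side (352,149). The wrist bulge at side (320,216) hangs near the blue bottle, so I'll check that clearance and the position over the coaster.

```bash
python3 - <<'E'
from h import *
def tri(a,b):
    o1,d1=rays('scene',[a]);o2,d2=rays('side',[b]);d1,d2=d1[0],d2[0]
    t=np.linalg.lstsq(np.c_[d1,-d2],o2-o1,rcond=None)[0];p,q=o1+t[0]*d1,o2+t[1]*d2
    return ((p+q)/2).round(4),np.linalg.norm(p-q).round(4)
print('collar',tri((378.7,101.2),(352.5,148.7)))
print('coaster',plane('scene',[(371.9,160.5)],.004).round(4),plane('side',[(351.2,197.2)],.004).round(4))
print('blue tip',plane('scene',[(315,210)],.013).round(3),'base',plane('scene',[(265,222)],.013).round(3))
o,d=rays('side',[(320,216)])
for y in(.1,.15,.2,.25,.3): print('wrist low',(o+d[0]*(y-o[1])/d[0][1]).round(3))
o,d=rays('scene',[(328,192)])
for y in(.1,.15,.2,.25,.3): print('wrist low, scene',(o+d[0]*(y-o[1])/d[0][1]).round(3))
E
```

```text
collar (array([ 0.5256, -0.0197,  0.1431]), np.float64(0.0018))
coaster [[ 0.5259 -0.0069  0.004 ]] [[ 0.5261 -0.0064  0.004 ]]
blue tip [[0.575 0.184 0.013]] base [[0.648 0.248 0.013]]
wrist low [ 0.6    0.1   -0.015]
wrist low [0.592 0.15  0.006]
wrist low [0.584 0.2   0.027]
wrist low [0.576 0.25  0.047]
wrist low [0.567 0.3   0.068]
wrist low, scene [ 0.583  0.1   -0.016]
wrist low, scene [0.562 0.15  0.035]
wrist low, scene [0.542 0.2   0.087]
wrist low, scene [0.521 0.25  0.138]
wrist low, scene [0.5  0.3  0.19]
```

```bash
python3 - <<'E'
from h import *
s=r.get_state()
def proj(n,P):
    p=r.camera_params(n);q=(np.array(P)-p['position'])@R.from_quat(p['attitude']).as_matrix()
    return (q[:2]/q[2]*p['fx']+[p['cx'],p['cy']]).round(1).tolist(),round(float(q[2]),3)
for t in(.1,.15,.2,.25,.3,.35):
    P=s['tool_pos']-t*R.from_quat(s['eef_rot']).as_matrix()[:,2]
    print(t,P.round(3),*[proj(n,P) for n in("scene","side")],'px of 70mm drop',proj('side',P-[0,0,.07])[0])
E
```

```text
0.1 [0.537 0.042 0.12 ] ([362.4, 127.3], 0.895) ([346.1, 162.1], 1.103) px of 70mm drop [346.0, 187.0]
0.15 [0.547 0.091 0.12 ] ([348.1, 140.4], 0.866) ([340.2, 166.7], 1.059) px of 70mm drop [340.2, 192.6]
0.2 [0.557 0.14  0.121] ([332.9, 154.4], 0.837) ([333.8, 171.8], 1.016) px of 70mm drop [334.0, 198.6]
0.25 [0.568 0.189 0.121] ([316.6, 169.4], 0.808) ([326.8, 177.4], 0.972) px of 70mm drop [327.1, 205.2]
0.3 [0.578 0.238 0.121] ([299.0, 185.6], 0.779) ([319.1, 183.5], 0.928) px of 70mm drop [319.7, 212.4]
0.35 [0.589 0.287 0.121] ([280.1, 203.0], 0.75) ([310.7, 190.1], 0.884) px of 70mm drop [311.6, 220.3]
```

The wrist housing seems to hang below the tool axis, so it could hit the desk when lowered. I'll fit a quick kinematic model from the logged poses to know the wrist height.

```bash
cat > k.py <<'E'
import numpy as np
from scipy.spatial.transform import Rotation as R
from scipy.optimize import least_squares
D=[([-1.239,.689,-.195,1.565,.157,.902,-.215],[.1833,.597,.2018],None),
([-.52,.63,-.51,1.77,.4,.85,1.02],[.4097,.3752,.2023],[-.328,.945,0,0]),
([-.29,.74,-.68,1.78,.6,.84,1.67],[.4671,.3179,.1599],[-.628,.778,0,-.001]),
([-.71,1.09,-.44,1.11,.6,1.82,1.74],[.4708,.3138,.1673],[-.58,.714,-.247,-.304]),
([-.68,1.36,-.11,1.23,.76,2.06,1.86],[.5004,.0983,.1688],[.446,-.549,.445,.549]),
([-.5,1.39,-.07,1.44,.88,1.82,1.77],[.5154,-.0573,.1206],[-.446,.55,-.444,-.549])]
def fk(q,p,full=False):
    h,a,b,L,e,e2,c=p;z=lambda t:R.from_euler('z',t);y=lambda t:R.from_euler('y',t)
    X=z(-q[0]);P=np.array([0,0,h]);X=X*y(q[1]);P=P+X.apply([0,0,a]);X=X*z(-q[2]);P=P+X.apply([e,0,0])
    E=P;X=X*y(q[3]);P=P+X.apply([e2,0,b]);X=X*z(-q[4]);W=P;X=X*y(q[5]);P=P+X.apply([c,0,L]);X=X*z(-q[6]);
    return (P,X,E,W) if full else (P,X)
if __name__=='__main__':
    f=lambda p:np.concatenate([fk(q,p)[0]-t for q,t,_ in D])
    s=least_squares(f,[.3,.4,.4,.25,0,0,0]);print(s.x.round(4),(f(s.x)*1e3).round(1))
    for q,t,o in D[1:]:print((fk(q,s.x)[1].inv()*R.from_quat(o)).as_rotvec().round(2))
    q,t,o=D[-1];print([v.round(3) for v in fk(q,s.x,True)[2:]])
E
python3 k.py
```

```text
[ 0.2823  0.6382  0.3064  0.41   -0.0486  0.0075 -0.0224] [-34.2   6.8  -2.2 -17.2   3.9   1.9  -2.4   5.2   0.4   1.7  -7.3 -15.3
   0.7   2.9   8.9  13.1   9.8   6.3]
[-0.   -0.01  1.57]
[-0.    0.    1.57]
[-0.01  0.    1.57]
[0.   0.   1.57]
[-0.    0.01  1.58]
[array([0.545, 0.294, 0.445]), array([0.611, 0.354, 0.151])]
```

```bash
cat > k2.py <<'E'
from k import *
def fk2(q,p):
    h,y1,x2,a,e,y3,e2,b,f,y5,c,L=p;z=lambda t:R.from_euler('z',-t);y=lambda t:R.from_euler('y',t)
    X=z(q[0]);P=X.apply([0,y1,h]);X=X*y(q[1]);P=P+X.apply([x2,0,a]);X=X*z(q[2]);P=P+X.apply([e,y3,0])
    X=X*y(q[3]);P=P+X.apply([e2,0,b]);X=X*z(q[4]);P=P+X.apply([f,y5,0]);W=P;X=X*y(q[5]);P=P+X.apply([c,0,L]);return P,X*z(q[6]),W,X
if __name__=='__main__':
    x0=np.array([.33,0,0,.41,0,0,0,.4,0,0,.05,.3])
    for lam in(.003,.02,.1):
        g=lambda p:np.r_[np.concatenate([fk2(q,p)[0]-t for q,t,_ in D]),lam*(p-x0)]
        s=least_squares(g,x0);print(lam,s.x.round(3),(g(s.x)[:18]*1e3).round(1))
        P,X,W,Y=fk2(D[-1][0],s.x);print('  J6 centre',W.round(3),'forearm dir',Y.apply([0,0,1]).round(2))
E
python3 k2.py
```

```text
0.003 [ 0.347 -0.019 -0.006  0.569  0.021 -0.031 -0.002  0.337  0.003  0.004
  0.009  0.363] [-0.5  0.3 -0.4  0.3 -2.4  1.4  0.1  1.6 -0.7  0.   0.3 -0.2 -0.5  0.2
  1.7  0.1 -0.4 -1.8]
  J6 centre [0.594 0.297 0.112] forearm dir [-0.21 -0.98 -0.01]
0.02 [ 0.348 -0.019 -0.005  0.567  0.02  -0.03  -0.004  0.338  0.004  0.004
  0.009  0.362] [-0.6  0.2 -0.4  0.4 -2.4  1.3  0.2  1.6 -0.7  0.1  0.3  0.  -0.5  0.1
  1.7  0.  -0.4 -1.9]
  J6 centre [0.594 0.296 0.112] forearm dir [-0.21 -0.98 -0.01]
0.1 [ 0.361 -0.018  0.004  0.542  0.013 -0.022 -0.02   0.346  0.019 -0.005
  0.005  0.35 ] [-1.5 -2.3 -0.4  1.4 -1.8  0.3  1.2  2.2 -0.8  1.   0.6  3.5 -0.6 -0.9
  1.1 -1.6 -0.3 -4. ]
  J6 centre [0.589 0.285 0.114] forearm dir [-0.21 -0.98 -0.01]
```

The model fits to about 2 mm: the wrist centre would be at only about 0.05 m with the tool level, so the housing would reach the desk and the blue bottle. I'll place with the tool pitched down about 0.2 rad. The tip limit is about 22°, so the bottle will pivot flat in the pads as it touches.

```bash
cat >> h.py <<'E'
def base_to(p,a,off=(-.05,0,-.044)):
    z=np.array([-.21*np.cos(a),-.978*np.cos(a),-np.sin(a)]);z/=np.linalg.norm(z);x=np.array([0,0,1.])-z*z[2];x/=np.linalg.norm(x)
    M=np.c_[x,np.cross(z,x),z];go(np.array(p)-M@np.array(off),x,z)
E
python3 - <<'E'
from h import *
base_to([.526,-.007,.03],.2)
E
```

```text
t 9.75 pos [ 0.5157 -0.0558  0.12  ] q [-0.5   1.39 -0.07  1.44  0.88  1.82  1.77] f [-0.1  1.  -0.4] open 0.359 ff 24.888328537344933
rot [-0.001 -0.197  0.002] xyz [-0.0497  0.0001  0.0033]
```

Emit:
carry_out:
  plan:
    - {"rot":[0,-0.07,0],"xyz":[0,0,0.001],"grip":255}
    - {"rot":[0,-0.14,0],"xyz":[0,0,0.002],"grip":255}
    - {"rot":[0,-0.2,0],"xyz":[-0.005,0,0.003],"grip":255}
    - {"rot":[0,-0.2,0],"xyz":[-0.015,0,0.003],"grip":255}
    - {"rot":[0,-0.2,0],"xyz":[-0.025,0,0.003],"grip":255}
    - {"rot":[0,-0.2,0],"xyz":[-0.035,0,0.003],"grip":255}
    - {"rot":[0,-0.2,0],"xyz":[-0.045,0,0.003],"grip":255}
    - {"rot":[0,-0.2,0],"xyz":[-0.05,0,0.003],"grip":255}

```text
clock: 10.42
tool_pos: [0.5146, -0.0564, 0.0683]
eef_rot: [-0.489, 0.602, -0.397, -0.491]
contact_force: [0.1, -0.1, -0.4]
opening: 0.358
finger_force: 24.9
```

```bash
python3 - <<'E'
from h import *
base_to([.526,-.007,.0073],.2)
# bottle base/label position in scene & side by colour, near coaster
for n,(x0,x1,y0,y1) in dict(scene=(330,420,90,190),side=(310,400,130,215)).items():
    im=r.snapshot(n)[:,:,::-1];cv2.imwrite(f"pics/{n}7.png",im)
    h=cv2.cvtColor(im,cv2.COLOR_BGR2HSV)[y0:y1,x0:x1]
    cork=cv2.inRange(h,(8,60,150),(22,170,255));p=np.argwhere(cork)
    print(n,'cork px',len(p),p.min(0)[::-1]+[x0,y0],p.max(0)[::-1]+[x0,y0])
E
```

```text
t 10.42 pos [ 0.5146 -0.0564  0.0683] q [-0.46  1.35 -0.13  1.48  0.89  1.67  1.73] f [ 0.1 -0.1 -0.4] open 0.358 ff 24.888230563374236
rot [-0.003  0.004  0.004] xyz [-0.0198 -0.0008  0.0066]
scene cork px 235 [349 125] [384 172]
side cork px 264 [336 164] [365 202]
```

Emit:
carry_out:
  plan:
    - {"rot":[0,0,0],"xyz":[-0.005,0,0.002],"grip":255}
    - {"rot":[0,0,0],"xyz":[-0.009,0,0.004],"grip":255}
    - {"rot":[0,0,0],"xyz":[-0.012,0,0.005],"grip":255}
    - {"rot":[0,0,0],"xyz":[-0.014,0,0.0055],"grip":255}
    - {"rot":[0,0,0],"xyz":[-0.014,0,0.0055],"grip":255}
  squeeze: 12

```text
clock: 10.93
tool_pos: [0.5149, -0.0593, 0.056]
eef_rot: [-0.489, 0.603, -0.397, -0.49]
contact_force: [-0.3, 0.7, 0.3]
opening: 0.362
finger_force: 11.9
```

Emit:
carry_out:
  plan:
    - {"rot":[0,0,0],"xyz":[-0.002,0,0.0005],"grip":255}
    - {"rot":[0,0,0],"xyz":[-0.004,0,0.001],"grip":255}
    - {"rot":[0,0,0],"xyz":[-0.004,0,0.001],"grip":255}

```text
clock: 11.18
tool_pos: [0.515, -0.0593, 0.0519]
eef_rot: [-0.489, 0.603, -0.397, -0.49]
contact_force: [0.8, -0.3, 0.2]
opening: 0.356
finger_force: 11.9
```

Emit:
carry_out:
  plan:
    - {"rot":[0,0,0],"xyz":[-0.002,0,0.0005],"grip":255}
    - {"rot":[0,0,0],"xyz":[-0.003,0,0.0005],"grip":255}
    - {"rot":[0,0,0],"xyz":[-0.003,0,0.0005],"grip":255}

```text
clock: 11.43
tool_pos: [0.515, -0.0592, 0.0489]
eef_rot: [-0.489, 0.603, -0.397, -0.49]
contact_force: [-0.1, 0.3, -0.7]
opening: 0.357
finger_force: 11.9
```

Emit:
carry_out:
  plan:
    - {"rot":[0,0,0],"xyz":[-0.002,0,0.0005],"grip":255}
    - {"rot":[0,0,0],"xyz":[-0.003,0,0.0005],"grip":255}
    - {"rot":[0,0,0],"xyz":[-0.003,0,0.0005],"grip":255}

```text
clock: 11.68
tool_pos: [0.515, -0.059, 0.0458]
eef_rot: [-0.489, 0.603, -0.397, -0.49]
contact_force: [-0.6, 0.8, -0.7]
opening: 0.363
finger_force: 11.9
```

Emit:
carry_out:
  plan:
    - {"rot":[0,0,0],"xyz":[-0.002,0,0.0005],"grip":255}
    - {"rot":[0,0,0],"xyz":[-0.003,0,0.0005],"grip":255}
    - {"rot":[0,0,0],"xyz":[-0.003,0,0.0005],"grip":255}

```text
clock: 11.93
tool_pos: [0.5151, -0.059, 0.043]
eef_rot: [-0.489, 0.603, -0.397, -0.49]
contact_force: [-0.4, -0.1, -0.6]
opening: 0.363
finger_force: 11.9
```

```bash
python3 - <<'E'
from h import *
f=[]
for i in range(3):
    im=r.snapshot(("scene","side","wrist")[i]);cv2.imwrite(f"pics/{('scene','side','wrist')[i]}8.png",im[:,:,::-1]);f.append(r.get_state()['contact_force'])
print(np.mean(f,0),r.get_state()['tool_pos'],r.get_state()['moment'])
w=cv2.imread("pics/wrist8.png");w5=cv2.imread("pics/w5.png")
h=cv2.cvtColor(w,cv2.COLOR_BGR2HSV)
for nm,lo,hi in(('brown',(0,120,50),(15,255,220)),('cork',(8,60,150),(22,170,255))):
    m=cv2.inRange(h,lo,hi);n,l,s,c=cv2.connectedComponentsWithStats(m)
    print(nm,[(s[i].tolist(),c[i].round().tolist()) for i in range(1,n) if s[i][4]>40])
E
```

```text
[ 0.12382898 -0.47050887 -0.44512098] [ 0.51506425 -0.05890435  0.04299211] [ 1.02729579e+00 -1.15944819e-01 -8.24963093e-04]
brown [([501, 119, 38, 67, 1430], [520.0, 153.0]), ([332, 155, 190, 94, 11032], [409.0, 203.0]), ([0, 162, 310, 122, 24295], [151.0, 214.0]), ([287, 238, 64, 48, 1052], [317.0, 257.0]), ([288, 317, 60, 33, 248], [316.0, 344.0])]
cork [([311, 232, 41, 29, 372], [335.0, 244.0]), ([225, 273, 19, 58, 421], [233.0, 304.0]), ([400, 273, 14, 54, 169], [409.0, 295.0]), ([170, 317, 346, 38, 4257], [349.0, 343.0])]
```

Emit:
carry_out:
  plan:
    - {"rot":[0,0,0],"xyz":[-0.002,0,0.0005],"grip":255}
    - {"rot":[0,0,0],"xyz":[-0.003,0,0.0005],"grip":255}
    - {"rot":[0,0,0],"xyz":[-0.003,0,0.0005],"grip":255}

```text
clock: 12.33
tool_pos: [0.5153, -0.0594, 0.0427]
eef_rot: [-0.487, 0.602, -0.399, -0.491]
contact_force: [-0.2, 2.0, 8.2]
opening: 0.36
finger_force: 11.9
```

Emit:
carry_out:
  plan:
    - {"rot":[0,0,0],"xyz":[-0.002,0,0.0005],"grip":255}
    - {"rot":[0,0,0],"xyz":[-0.002,0,0.0005],"grip":255}
    - {"rot":[0,0,0],"xyz":[-0.002,0,0.0005],"grip":255}

```text
clock: 12.58
tool_pos: [0.5157, -0.0599, 0.0423]
eef_rot: [-0.486, 0.601, -0.4, -0.492]
contact_force: [0.5, 2.2, 11.7]
opening: 0.359
finger_force: 12.0
```

Contact at 12 N. I'll ease the squeeze so the bottle can pivot flat.

Emit:
carry_out:
  plan:
    - {"rot":[0,0,0],"xyz":[0,0,0],"grip":255}
    - {"rot":[0,0,0],"xyz":[0,0,0],"grip":255}
    - {"rot":[0,0,0],"xyz":[0,0,0],"grip":255}
  squeeze: 4

```text
clock: 12.83
tool_pos: [0.5157, -0.0597, 0.0405]
eef_rot: [-0.487, 0.602, -0.399, -0.491]
contact_force: [0.3, 0.2, 7.0]
opening: 0.357
finger_force: 4.0
```

```bash
python3 - <<'E'
from h import *
go([.515,-.059,.043],[0,0,1],[-.21,-.978,-.2])
def stats(f):
    h=cv2.cvtColor(cv2.imread(f),cv2.COLOR_BGR2HSV)
    m=cv2.inRange(h,(0,0,0),(180,255,60))[150:290,270:370]
    b=cv2.inRange(h,(0,120,50),(15,255,220))[225:300,270:370]
    p=np.argwhere(b);return p.mean(0).round(1)+[225,270]
cv2.imwrite("pics/wrist9.png",r.snapshot("wrist")[:,:,::-1])
print(stats("pics/wrist8.png"),stats("pics/wrist9.png"))
# bulb + collar by the dark profile along column centre
for f in("pics/wrist8.png","pics/wrist9.png"):
    g=cv2.cvtColor(cv2.imread(f),cv2.COLOR_BGR2GRAY);print(f,g[200:300:4,318].tolist())
E
```

```text
t 12.83 pos [ 0.5157 -0.0597  0.0405] q [-0.46  1.4  -0.13  1.45  0.89  1.65  1.72] f [0.3 0.2 7. ] open 0.357 ff 3.989105644868687
rot [-0.004  0.004 -0.001] xyz [ 0.0023  0.0008 -0.001 ]
[248.7 318. ] [246.5 318.1]
pics/wrist8.png [22, 27, 102, 91, 38, 35, 37, 37, 40, 40, 34, 130, 137, 103, 72, 62, 60, 204, 216, 218, 205, 223, 109, 104, 139]
pics/wrist9.png [24, 120, 53, 44, 41, 43, 44, 44, 43, 31, 132, 128, 98, 69, 63, 62, 212, 218, 219, 207, 220, 178, 110, 103, 140]
```

Emit:
carry_out:
  plan:
    - {"rot":[0,0,0],"xyz":[-0.001,0,0],"grip":255}
    - {"rot":[0,0,0],"xyz":[-0.002,0,0],"grip":255}
    - {"rot":[0,0,0],"xyz":[-0.002,0,0],"grip":255}
    - {"rot":[0,0,0],"xyz":[-0.002,0,0],"grip":255}
  squeeze: 3

```text
clock: 13.22
tool_pos: [0.5156, -0.0588, 0.0369]
eef_rot: [-0.488, 0.603, -0.398, -0.49]
contact_force: [0.6, 0.3, 4.2]
opening: 0.358
finger_force: 3.0
```

```bash
python3 - <<'E'
from h import *
im=r.snapshot("wrist")[:,:,::-1].copy();cv2.imwrite("pics/wrist10.png",im)
print(r.get_state()['contact_force'],cv2.cvtColor(im,cv2.COLOR_BGR2GRAY)[180:300:4,318].tolist())
p=r.camera_params('wrist');H=np.linalg.inv(p['hand_eye'])
def row(t):
    c=(H@np.r_[t,1]);return round(float(p['cy']+p['fy']*c[1]/c[2]),1)
# expected rows: label/shoulder edge and collar base on the camera-side surface, bottle turned in the pads by d, pivot 50 mm from base
for d in(0,.1,.2):
    c,s=np.cos(d),np.sin(d)
    print(d,[row([ (u*c+v*s),0,-.048+(u*s-v*c)]) for u,v in((.012,.0165),(.02,.012),(.051,0))])
E
```

```text
[1.4160617  0.37365377 5.3127187 ] [22, 24, 26, 25, 23, 126, 41, 43, 41, 40, 45, 41, 41, 76, 134, 121, 97, 69, 63, 62, 218, 218, 219, 188, 220, 188, 222, 110, 104, 140]
0 [256.0, 235.3, 162.6]
0.1 [251.5, 231.3, 161.5]
0.2 [247.1, 227.7, 161.5]
```

Emit:
carry_out:
  plan:
    - {"rot":[0,0,0],"xyz":[0.001,0,0],"grip":255}
    - {"rot":[0,0,0],"xyz":[0.001,0,0],"grip":155}
    - {"rot":[0,0,0],"xyz":[0.001,0,0],"grip":140}
    - {"rot":[0,0,0],"xyz":[0.001,0,0],"grip":120}
    - {"rot":[0,0,0],"xyz":[0.001,0,0],"grip":100}
    - {"rot":[0,0,0],"xyz":[0.001,0,0],"grip":80}
    - {"rot":[0,0,0],"xyz":[0.001,0,0],"grip":40}
    - {"rot":[0,0,0],"xyz":[0.001,0,0],"grip":40}

```text
clock: 13.93
tool_pos: [0.5151, -0.0587, 0.0368]
eef_rot: [-0.489, 0.603, -0.397, -0.49]
contact_force: [-0.1, 0.4, -0.5]
opening: 0.804
finger_force: 0.0
```

```bash
python3 - <<'E'
from h import *
im=r.snapshot("wrist")[:,:,::-1].copy();cv2.imwrite("pics/wrist11.png",im)
g=cv2.cvtColor(im,cv2.COLOR_BGR2GRAY);print(g[140:300:4,318].tolist())
h=cv2.cvtColor(im,cv2.COLOR_BGR2HSV);b=cv2.inRange(h,(0,120,50),(15,255,220))[215:300,270:370];p=np.argwhere(b);print(p.mean(0)+[215,270],p.min(0)+[215,270],p.max(0)+[215,270])
s=r.get_state();print(s['opening'],s['finger_force'],s['contact_force'],s['tool_pos'])
E
```

```text
[200, 199, 199, 210, 23, 32, 29, 27, 27, 23, 24, 25, 23, 26, 25, 23, 26, 26, 60, 128, 87, 47, 38, 40, 39, 39, 41, 87, 138, 123, 96, 76, 61, 59, 152, 205, 208, 108, 101, 136]
[244.2571905  317.90579408] [215 270] [285 369]
0.8317101282829962 0.0 [-0.02053647 -0.04606002  0.34650908] [ 0.51508116 -0.05866128  0.03684475]
```

Released, and the bottle still stands (bulb top at wrist row 155). Backing straight out along the fingers.

Emit:
carry_out:
  plan:
    - {"rot":[0,0,0],"xyz":[0,0,-0.01],"grip":20}
    - {"rot":[0,0,0],"xyz":[0,0,-0.025],"grip":20}
    - {"rot":[0,0,0],"xyz":[0,0,-0.045],"grip":20}
    - {"rot":[0,0,0],"xyz":[0,0,-0.065],"grip":20}
    - {"rot":[0,0,0],"xyz":[0,0,-0.085],"grip":20}
    - {"rot":[0,0,0],"xyz":[0,0,-0.105],"grip":20}
    - {"rot":[0,0,0],"xyz":[0,0,-0.12],"grip":20}
    - {"rot":[0,0,0],"xyz":[0,0,-0.12],"grip":20}

```text
clock: 14.65
tool_pos: [0.5398, 0.0605, 0.0611]
eef_rot: [-0.49, 0.604, -0.397, -0.488]
contact_force: [-0.3, -0.4, 0.1]
opening: 0.92
finger_force: 0.0
```

```bash
python3 - <<'E'
from h import *
s=r.get_state();im=r.snapshot("wrist")[:,:,::-1].copy();cv2.imwrite("pics/wrist12.png",im);cv2.imwrite("pics/scene12.png",r.snapshot("scene")[:,:,::-1]);cv2.imwrite("pics/side12.png",r.snapshot("side")[:,:,::-1])
print(s['tool_pos'],s['contact_force'])
p=r.camera_params('wrist');T=np.eye(4);T[:3,:3]=R.from_quat(s['eef_rot']).as_matrix();T[:3,3]=s['tool_pos'];Ti=np.linalg.inv(T@p['hand_eye'])
def pj(P):
    c=Ti@np.r_[P,1];return (p['fx']*c[:2]/c[2]+[p['cx'],p['cy']]).round(1).tolist()
print('expected base/shoulder/tip upright at centre',[pj([.526,-.007,z]) for z in(.004,.066,.106)],'coaster edges',pj([.571,-.007,.004]),pj([.481,-.007,.004]),pj([.526,.038,.004]),pj([.526,-.052,.004]))
h=cv2.cvtColor(im,cv2.COLOR_BGR2HSV)
for nm,lo,hi in(('label',(0,0,170),(180,60,255)),('dark',(0,0,0),(180,255,55)),('cork',(8,60,140),(22,180,255)),('brown',(0,120,50),(15,255,220))):
    m=cv2.inRange(h,lo,hi);n,l,st,c=cv2.connectedComponentsWithStats(m)
    print(nm,[(st[i].tolist(),c[i].round().tolist()) for i in range(1,n) if st[i][4]>60])
E
```

```text
[0.53981706 0.06053878 0.0610556 ] [-0.28885416 -0.38683596  0.10519063]
expected base/shoulder/tip upright at centre [[318.2, 237.6], [318.1, 179.0], [318.0, 133.4]] coaster edges [271.4, 243.4] [362.5, 232.2] [329.2, 268.5] [310.0, 214.2]
label [([13, 0, 19, 12, 157], [22.0, 5.0]), ([30, 0, 23, 13, 148], [42.0, 5.0]), ([97, 0, 459, 162, 46101], [332.0, 80.0]), ([314, 0, 53, 31, 1219], [339.0, 15.0]), ([379, 0, 55, 33, 1424], [406.0, 15.0]), ([449, 0, 45, 35, 790], [469.0, 19.0]), ([472, 0, 11, 11, 62], [478.0, 4.0]), ([490, 3, 8, 12, 62], [494.0, 9.0]), ([0, 37, 51, 21, 130], [16.0, 51.0]), ([20, 38, 27, 13, 193], [32.0, 44.0]), ([44, 39, 26, 11, 135], [57.0, 45.0]), ([92, 40, 10, 9, 70], [97.0, 44.0]), ([0, 64, 55, 8, 267], [26.0, 67.0]), ([137, 64, 26, 94, 159], [149.0, 110.0]), ([0, 70, 152, 103, 3360], [60.0, 141.0]), ([498, 119, 16, 34, 73], [504.0, 133.0]), ([520, 152, 120, 64, 2195], [588.0, 176.0]), ([440, 169, 110, 68, 3176], [504.0, 196.0]), ([301, 192, 36, 50, 995], [323.0, 218.0]), ([0, 217, 126, 46, 3150], [62.0, 236.0])]
dark [([125, 0, 21, 33, 364], [135.0, 13.0]), (
[... 297 characters left out ...]
34, 56, 52, 1743], [413.0, 264.0]), ([198, 236, 48, 50, 1566], [225.0, 264.0]), ([0, 243, 98, 22, 158], [45.0, 250.0]), ([418, 243, 222, 144, 11612], [561.0, 313.0]), ([19, 286, 109, 67, 5710], [75.0, 319.0]), ([0, 390, 176, 10, 752], [66.0, 397.0]), ([493, 391, 147, 9, 619], [590.0, 397.0]), ([178, 392, 182, 8, 765], [267.0, 395.0])]
cork [([308, 179, 29, 15, 124], [326.0, 186.0]), ([268, 213, 91, 54, 2719], [312.0, 243.0]), ([126, 272, 35, 57, 887], [140.0, 300.0]), ([489, 272, 23, 52, 191], [505.0, 294.0]), ([276, 338, 333, 17, 2225], [469.0, 348.0])]
brown [([494, 116, 35, 64, 1261], [511.0, 149.0]), ([325, 143, 138, 58, 5161], [381.0, 172.0]), ([0, 149, 335, 99, 17936], [156.0, 188.0])]
```

The bottle matches an upright pose at the coaster centre: bulb tip at (317,134) against (318,133) expected. Cork shows all round the base (columns 268–359), and the gripper is clear.

```bash
python3 -c "
from plant import r
print(r.finish_job())"
```

```text
the job is handed in; nothing more can be done
None
```

The dropper bottle is standing upright and released, close to the centre of the cork coaster. The gripper is backed clear, nothing was dropped, and I handed the job in after about 15 s; no verdict came back.

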